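Index the rotary fixture to its next hole

TASK

Turn the cylinder tube on the indexing fixture to its next position: pull the sprung pin up by its black knob, swing the turntable anticlockwise (seen from above) with the pin out, and let the pin drop fully home in the hole of the adjustable steel segment, feeling gently for that hole. Never force the knob or the turntable, leave the other things on the bench alone, and let go at the end.

Things in the scene. Friction and masses are not known exactly. Their poses are not given: they have to be found in the camera images.
- index_base: round flat grey base, 270 mm across and 22 mm high, of a rotary indexing fixture fixed to the bench. Origin: centre of its underside, on the vertical turning axis; z up; x axis points to the home hole. A short steel pad with the home hole and a 72 degree long arc of steel, the index segment with the next hole, lie on its face, both 40 mm wide radially, tops at z = 34 mm
- home_hole (a point): mouth of the home hole (13.5 mm wide, through its pad), 105 mm from the turning axis at z = 34 mm, where the pin sits at the start. The pad reaches 8 degrees either side of it; then comes an open gap of 10 to 34 degrees up to the segment
- search_middle (a point): fixed reference point on the pin's circle, 60 degrees anticlockwise (from above) from the home hole, at z = 34 mm. The segment is adjustable: its one hole (13.5 mm wide, through) lies anywhere from 12 degrees before to 12 degrees beyond this point; where is not measured and must be seen or felt. Its flat face begins 30 degrees before its hole and ends 42 degrees beyond it
- turntable (a joint): angle in rad of the 140 mm aluminium turntable: 0 with the pin in the home hole, growing anticlockwise seen from above, stops at -0.1 and 1.6. It carries a 60x60x58 mm aluminium tube in its middle (top at z = 102 mm) and a short arm with the sprung plunger. Stiff: turning takes about 3.5 N at the knob (plus 3 N while the pin rubs on the face), and it stays where it is left
- plunger (a joint): how far the sprung index pin is pulled up, in m: 0 fully home in a hole (or dropped in the open gap), stop at 0.016. The 12 mm round-nosed pin reaches 10 mm into a hole and rides on the steel face at about 0.0095. The spring pushes it down with 6 N at 0 and 8.5 N at 0.010: let go over a hole it drops home by itself, over the face it stays up. It moves smoothly, damped by about 40 N per m/s
- knob (a point): centre of the plunger's round black knob: a 30 mm wide, 33 mm high upright cylinder, 105 mm from the turning axis, its centre at z = 94 mm when the pin is home; moves with turntable and pin. Below it, a 26 mm wide steel housing on the arm has its top at z = 64 mm
- end_cap_a: bystander, leave alone: square machined end cap, 56x56x18 mm; origin at its underside's centre
- end_cap_b: bystander, leave alone: second square end cap, 56x56x18 mm; origin at its underside's centre
- piston_a: bystander, leave alone: round piston disc, 40 mm across, 14 mm high; origin at its underside's centre
- spanner: bystander, leave alone: open-ended spanner, 191 mm long, 6 mm thick; origin at its underside's centre
- tape_roll: bystander, leave alone: roll of tape, 58 mm across, 19 mm high; origin at its underside's centre
- grease: bystander, leave alone: lidded pot, 69 mm across, 54 mm high; origin at its underside's centre
- elbow_fitting: bystander, leave alone: small elbow fitting, 30 mm high; origin at its underside's centre

How it is judged:
By the outcome, as a careful person would: the job done as asked, in the order asked, and still so for the second after the job is handed in, with the robot touching nothing.
It also fails if it takes over 48 s, if anything falls off the work surface, if the arm or the gripper's body presses on something with over 40 N, if the wrist force passes 120 N, or if a joint passes its speed limit or range.

ROBOT

A 7-joint arm with a two-finger parallel gripper is mounted at the origin on a cart in front of the work surface, level with it; the furniture and walls round the work are solid. World frame = base frame: x ahead of the robot, y to its left, z up, the work surface at z = 0. Lengths are in m, angles in rad, forces in N, time in s.
With the tool pointing down it reaches from about 0.4 to 0.875 m from the base axis. Payload 6.5 kg.
Tool frame: the origin (TCP) lies midway between the tips of the shut fingers; the grasp point (between the pads) lies 19 mm behind it (arm.grip_depth is the distance from the TCP to the grasp point, in m); z points along the fingers, x is the direction in which the jaws open and shut, and the axes are right-handed (so a half turn about z gives the same grasp; the last joint's range is limited). The gripper opens to 88 mm and grips with 3 to 60 N. Pads are 18 mm wide; open, the fingers measure 123 mm over their backs; the gripper's body (75 mm by 187 mm) begins 45 mm behind the grasp point.
Start: joints at [1.084, 0.536, -0.004, 1.538, 0.003, 1.067, -0.071], TCP at [0.266, -0.593, 0.239] pointing down, gripper open.
Joint ranges: [-2.7, 2.7], [-0.37, 2.16], [-1.27, 1.26], [0.24, 2.4], [-1.31, 4.45], [0.19, 1.91], [-2.76, 2.76]. Speed limits (rad/s): [2.39, 2.39, 3.14, 3.14, 3.14, 3.14, 3.14].

INTERFACE

Orientations are given as a unit quaternion [w, x, y, z].
In Python, from station import read_state, read_camera, workorder, nets, arm gives the robot as it stands.
- The arm moves only by the shell command python3 -m creep 'ROWS' [FORCE]. ROWS is JSON, a list of rows, each a list of 3 entries, a list of its own where there are three numbers: the gripper command: -1 is fully open, 1 is shut, values between are in proportion, then the shift along the tool's x, y, z in cm, then the turn, a rotation vector about the tool's x, y, z in rad. A call has 1 to 5 rows; each row is the pose to reach, as a shift and turn from the pose measured when the call began, along the tool's axes at that moment; what a row does not reach only later rows make up. A row lasts 1/8 s, in which the tool goes at most 62.5 mm and 10.7 degrees, less where a joint would pass 70% of its speed; a pose out of reach is approached as far as the arm can. A call with a gripper value outside its range is refused whole. The fingers move at their own pace and stop on an object; FORCE is the grip in N (left out, the last holds). Time passes only in rows, so rows that repeat a pose let the fingers close. It gives the time, the measured TCP pose, the force and the opening at its end, in the units of the state.
- read_state(): the state, without advancing time (a new reading comes with each control period).
- read_camera(name): name is "scene" or "side" or "wrist"; returns a dict with "img" (420x560x3 uint8, red, green, blue), "depth" (420x560 float32, m along the optical axis (not along the pixel's ray), 0 where there is no reading), "intrinsics" (3x3 intrinsics, pixels), "k1" (the pictures are not rectified: a ray, as slopes to the right and down, at radius r is drawn at 1 + k1 r^2 times it, then the intrinsics apply), "world_from_camera" (4x4, takes a point from camera to world coordinates); the wrist camera has in their place "tool_from_camera" (4x4, takes a point from camera to tool coordinates, whose origin is the TCP and whose axes are the tool frame's). Camera axes: x right, y up, looking along -z (the intrinsics and any distortion apply to the point x, -y, -z); pixel columns grow to the right and rows downward; lengths in m; the calibration is good to about 2 mm. A picture is of the moment at which its call begins: read the wrist's pose just before it.
- workorder.close_job(): hands the job in, once; it reports no verdict.
Trained networks look in a picture, given as the dict that the camera call returned (one of the last four; its "shot" number tells which), for a name from the list of things; names that differ only in an ending like _2 or _b are one class to them, and where a whole thing is asked for, a point or a joint stands for the part that bears it (a point fixed in the world has none). Each returns a list of dicts, best first, with "p" (0 to 1); they miss things now and then, are a little off and sometimes report something else, mostly with a low value. They report only what shows in the picture. A call takes as long as a camera call.
- nets.find_in(target, picture): "bbox" ([centre column, centre row, width, height] as shares, 0 to 1, of the picture: columns of its width, rows of its height, round what is visible of it).
- nets.silhouettes(target, picture): "pixels" (420x560 bool, what is visible of it) and "bbox" ([centre column, centre row, width, height] as shares, 0 to 1, of the picture: columns of its width, rows of its height, round what is visible of it).
The state is a dict: "t": time; "joints": joint angles; "joint_vel": joint speeds; "joint_efforts": joint torques, N m; "ee_pos": TCP position; "tool_rot": TCP orientation; "contact_force": force on the tool from outside, world axes, zero at the start; "torque": the same for the moment, N m; "width": finger opening in m.
Only numpy, scipy, OpenCV 4.12 (cv2) and the standard library are available. Lean on these libraries where they do the work, as an engineer would, in place of code of your own. Each camera call takes 0.05 s, during which the arm holds its last target. There are 200 camera calls.

## Working session

There is one attempt and no reset: what is moved stays moved. The work goes in short steps, Python scripts to look and compute and a shell command to move; the robot and the scene stay as the last step left them, time stands still between calls to the robot, and variables do not carry over. Pictures are saved under pics/ and viewed, about 8 in all and at most 12, crops included, and the job is handed in when it is done.

```bash
ls; mkdir -p pics; cat > h.py <<'E'
import numpy as np, cv2
from station import read_state, read_camera, nets, arm
from scipy.spatial.transform import Rotation as R
def T_tool(s):
    q=s["tool_rot"]; T=np.eye(4); T[:3,:3]=R.from_quat([q[1],q[2],q[3],q[0]]).as_matrix(); T[:3,3]=s["ee_pos"]; return T
def snap(name):
    s=read_state(); c=read_camera(name)
    c["W"]=np.array(c["world_from_camera"]) if "world_from_camera" in c else T_tool(s)@np.array(c["tool_from_camera"])
    return c
def save(c,fn): cv2.imwrite(fn,c["img"][:,:,::-1])
def rays(c,uv):
    K=np.array(c["intrinsics"]); uv=np.asarray(uv,float).reshape(-1,1,2)
    return cv2.undistortPoints(uv,K,np.array([c["k1"],0,0,0,0.])).reshape(-1,2)
def cloud(c,mask=None):
    d=c["depth"]; m=(d>0) if mask is None else (mask&(d>0)); v,u=np.nonzero(m); n=rays(c,np.c_[u,v]); z=d[v,u]
    P=np.c_[n[:,0]*z,-n[:,1]*z,-z]; return P@c["W"][:3,:3].T+c["W"][:3,3], np.c_[u,v]
def onplane(c,uv,zw):
    n=rays(c,uv); d=np.c_[n[:,0],-n[:,1],-np.ones(len(n))]@c["W"][:3,:3].T; o=c["W"][:3,3]
    return o+d*((zw-o[2])/d[:,2])[:,None]
def proj(c,P):
    P=(np.atleast_2d(P)-c["W"][:3,3])@c["W"][:3,:3]; n=np.c_[P[:,0]/-P[:,2],-P[:,1]/-P[:,2]]
    n=n*(1+c["k1"]*(n**2).sum(1))[:,None]; K=np.array(c["intrinsics"]); return n@K[:2,:2].T+K[:2,2]
E
python3 - <<'E'
from h import *
for n in("scene","side"):
    c=snap(n); save(c,f"pics/{n}0.png"); print(n,c["W"].round(3).tolist(),c["intrinsics"],c["k1"])
    for t in("index_base","turntable","knob","plunger"):
        for r in nets.silhouettes(t,c)[:2]:
            P,_=cloud(c,r["pixels"]); print(t,round(r["p"],2),np.round(r["bbox"],3), np.median(P,0).round(3),P.min(0).round(3),P.max(0).round(3))
s=read_state();print(s["t"],s["ee_pos"],s["tool_rot"],s["contact_force"],s["width"])
E
```

```text
pics
scene [[0.443, 0.613, -0.655, -0.517], [-0.896, 0.298, -0.328, -0.579], [-0.005, 0.732, 0.681, 1.243], [0.0, 0.0, 0.0, 1.0]] [[522.87351839   0.         277.14304294]
 [  0.         522.87351839 196.58051771]
 [  0.           0.           1.        ]] -0.08069170937731363
index_base 0.89 [0.598 0.58  0.149 0.159] [ 0.522 -0.253  0.028] [ 0.418 -0.371 -0.006] [ 0.7   -0.098  0.117]
turntable 0.6 [0.589 0.565 0.088 0.103] [ 0.528 -0.239  0.056] [ 0.433 -0.306  0.02 ] [ 0.667 -0.165  0.117]
turntable 0.57 [0.665 0.512 0.045 0.029] [ 0.708 -0.311  0.015] [ 0.68  -0.339  0.005] [ 0.745 -0.279  0.027]
side [[-1.0, 0.018, -0.021, 0.53], [-0.028, -0.627, 0.779, 1.2], [0.001, 0.779, 0.627, 1.088], [0.0, 0.0, 0.0, 1.0]] [[535.51915523   0.         282.76750517]
 [  0.         535.51915523 207.69800715]
 [  0.           0.           1.        ]] -0.08130512757799356
index_base 0.59 [0.514 0.447 0.144 0.13 ] [ 0.547 -0.195  0.024] [ 0.423 -0.358 -0.003] [0.689 0.412 0.482]
turntable 0.59 [0.528 0.426 0.099 0.076] [ 0.545 -0.206  0.049] [ 0.436 -0.321  0.015] [ 0.624 -0.156  0.114]
knob 0.69 [0.568 0.423 0.013 0.039] [ 0.456 -0.194  0.095] [ 0.442 -0.267  0.024] [ 0.471 -0.184  0.114]
plunger 0.39 [0.567 0.423 0.015 0.034] [ 0.456 -0.195  0.096] [ 0.44  -0.271  0.022] [ 0.471 -0.184  0.114]
plunger 0.24 [0.604 0.589 0.02  0.088] [0.401 0.053 0.003] [ 0.386 -0.053 -0.004] [0.422 0.115 0.009]
0.5 [ 0.26548231 -0.59324595  0.23868451] [-8.62907825e-06  8.39208241e-01 -5.43810192e-01 -5.00762111e-05] [ 0.56106127 -0.50993272 -0.07327819] 0.08837082772275624
```

```bash
python3 - <<'E'
from h import *
c1=snap("scene");c2=snap("side")
a=cv2.resize(c1["img"][170:310,230:430],(800,560),interpolation=cv2.INTER_CUBIC)
cv2.imwrite("pics/sc1.png",a[:,:,::-1])
a=cv2.resize(c2["img"][110:250,190:390],(800,560),interpolation=cv2.INTER_CUBIC)
cv2.imwrite("pics/si1.png",a[:,:,::-1])
E
```

```text
(no output)
```

View pics/sc1.png

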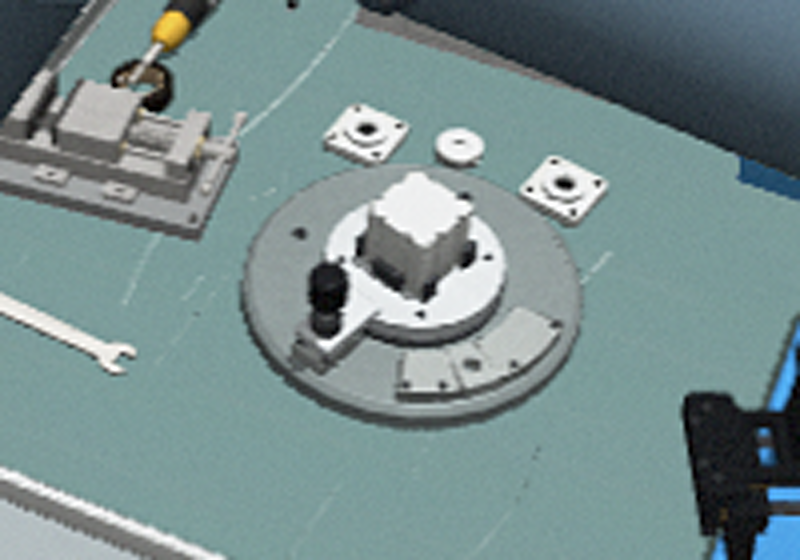

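View pics/si1.png

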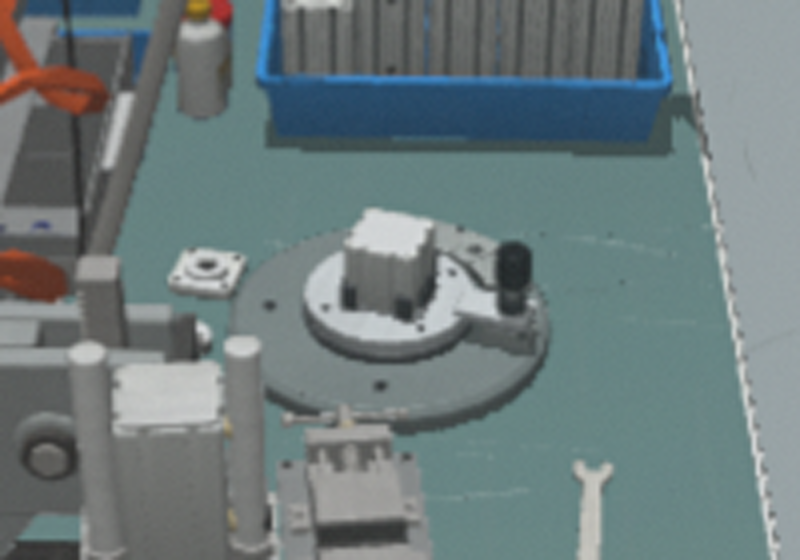

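The scene crop shows the knob at (328,287), the segment at lower right from about (400,375) to (560,330), and its hole at about (472,364), which is full-picture pixel (348,261). Next I'll work out the geometry.

```bash
python3 - <<'E'
from h import *
from scipy.optimize import least_squares
for n in("scene","side"):
    c=snap(n); r=nets.silhouettes("index_base",c)[0]
    m=r["pixels"].astype(np.uint8)
    P,uv=cloud(c); c0=np.array([.545,-.235])
    # base top face circle via depth
    k=(np.abs(P[:,2]-.022)<.005)&(np.hypot(*(P[:,:2]-c0).T)<.17); 
    cs=max(cv2.findContours(m,cv2.RETR_EXTERNAL,cv2.CHAIN_APPROX_NONE)[0],key=len)[:,0]
    Q=onplane(c,cs,.022)[:,:2]
    # near side outline is lower edge (z=0), far side upper edge -> fit with far half
    o=c["W"][:2,3]; ok=((Q-c0)@(o-c0)<0)
    f=least_squares(lambda x:np.hypot(*(Q[ok]-x).T)-.135,c0,loss="soft_l1",f_scale=.002)
    print(n,"far-rim centre",f.x.round(4),np.abs(f.fun).mean().round(4))
    Q0=onplane(c,cs,.0)[:,:2]; f=least_squares(lambda x:np.hypot(*(Q0[~ok]-x).T)-.135,c0,loss="soft_l1",f_scale=.002); print("near-rim",f.x.round(4),np.abs(f.fun).mean().round(4))
    k=(np.abs(P[:,2]-.102)<.006)&(np.hypot(*(P[:,:2]-f.x).T)<.06)
    print("tube top",P[k].mean(0).round(4),cv2.minAreaRect(P[k][:,:2].astype(np.float32)))
    kk=(P[:,2]>.102)&(P[:,2]<.118)&(np.hypot(*(P[:,:2]-f.x).T)>.08)&(np.hypot(*(P[:,:2]-f.x).T)<.13)
    print("knob top",kk.sum(),P[kk].mean(0).round(4),(P[kk].max(0)+P[kk].min(0))/2)
    if n=="scene": print("hole",onplane(c,[[348,261]],.034).round(4))
E
```

```text
scene far-rim centre [ 0.5453 -0.2406] 0.0018
near-rim [ 0.5625 -0.2363] 0.0014
tube top [ 0.5522 -0.2395  0.1028] ((0.5538774728775024, -0.2391740381717682), (0.06361008435487747, 0.06570667028427124), 72.40213012695312)
knob top 71 [ 0.4515 -0.2079  0.1097] [ 0.45336796 -0.20690438  0.10956353]
hole [[ 0.4832 -0.315   0.034 ]]
side far-rim centre [ 0.5481 -0.2289] 0.0066
near-rim [ 0.55  -0.246] 0.0081
tube top [ 0.5571 -0.2325  0.0992] ((0.5563461184501648, -0.23402993381023407), (0.06374865770339966, 0.05942733213305473), 74.19648742675781)
knob top 42 [ 0.4554 -0.1979  0.1074] [ 0.45548802 -0.20022462  0.10719739]
```

```bash
python3 -m creep '[[-1,[-4.5,-5.5,0],[0,0,0.15]],[-1,[-9,-11,0],[0,0,0.3]],[-1,[-13.5,-16.2,0],[0,0,0.45]],[-1,[-18,-21.5,0],[0,0,0.6]],[-1,[-22.5,-26.5,0],[0,0,0.75]]]'
cat >> h.py <<'E'
def delta(target,ang=None):
    "shift (cm) in tool axes to world target; turn about tool z so that tool x lies at world angle ang (deg)"
    s=read_state(); T=T_tool(s); d=T[:3,:3].T@(np.array(target)-T[:3,3])*100
    a=np.degrees(np.arctan2(T[1,0],T[0,0])); z=None if ang is None else -((ang-a+90)%180-90)*np.pi/180
    print("t",round(s["t"],2),"pos",T[:3,3].round(4),"xang",a.round(1),"tilt",T[:3,2].round(3),"d cm",d.round(2),"turn",z,"F",np.round(s["contact_force"],2),"w",round(s["width"],4),"j7",round(s["joints"][6],2))
E
python3 -c "
from h import *
delta([.454,-.203,.22],71.2); print(np.array(read_camera('wrist')['tool_from_camera']).round(3))"
```

```text
t: 1.42
ee_pos: [0.4018, -0.3099, 0.239]
tool_rot: [0.0, -0.58, 0.815, -0.0]
contact_force: [0.9, -0.2, -0.8]
width: 0.0885
t 1.43 pos [ 0.4018 -0.3099  0.239 ] xang -109.1 tilt [ 0.001 -0.    -1.   ] d cm [-11.81  -1.42   1.9 ] turn -0.005936916047633605 F [ 0.87 -0.21 -0.77] w 0.0885 j7 -1.32
[[ 1.     0.001  0.001 -0.001]
 [ 0.001 -0.964 -0.267 -0.069]
 [ 0.001  0.267 -0.964 -0.145]
 [ 0.     0.     0.     1.   ]]
```

```bash
python3 -m creep '[[-1,[-5.9,-0.7,0],[0,0,0]],[-1,[-11.8,-1.4,0],[0,0,0]],[-1,[-11.8,-1.4,0],[0,0,0]]]'
python3 - <<'E'
from h import *
c=snap("wrist"); save(c,"pics/w1.png")
for t in ("knob","index_base","turntable"):
    for r in nets.silhouettes(t,c)[:1]:
        P,_=cloud(c,r["pixels"]);print(t,r["p"],P.mean(0),P.min(0),P.max(0))
        if t=="knob":
            k=(P[:,2]>.105)&(P[:,2]<.117);print(k.sum(),P[k].mean(0),(P[k].min(0)+P[k].max(0))/2)
P,_=cloud(c);k=(np.abs(P[:,2]-.102)<.004)&(np.hypot(P[:,0]-.554,P[:,1]+.237)<.05)
print("tube",P[k].mean(0),cv2.minAreaRect(P[k][:,:2].astype(np.float32)))
for p in ([.454,-.203,.1105],[.554,-.237,.102],[.4832,-.315,.034]): print(proj(c,p))
delta([.454,-.203,.082],71.2)
E
```

```text
t: 1.85
ee_pos: [0.4603, -0.1893, 0.2397]
tool_rot: [0.003, -0.583, 0.812, 0.002]
contact_force: [-0.7, -1.6, 0.4]
width: 0.0878
knob 0.68 [ 0.55451451 -0.23485219  0.03886275] [ 0.41472116 -0.37088291 -0.00102712] [ 0.68953269 -0.10301807  0.1110658 ]
661 [ 0.45760733 -0.20461749  0.10840678] [ 0.45700125 -0.20468982  0.10806926]
index_base 0.64 [ 0.55450579 -0.23498208  0.03881235] [ 0.41810099 -0.3735896  -0.00188119] [ 0.68953269 -0.09778759  0.1110658 ]
turntable 0.9 [ 0.5462708  -0.23275833  0.06496171] [ 0.44217817 -0.31330647  0.01886043] [ 0.63225005 -0.16788066  0.1110658 ]
tube [ 0.55627774 -0.23715077  0.1009357 ] ((0.5558378100395203, -0.2371566742658615), (0.06025632470846176, 0.0604296550154686), 71.31429290771484)
[[296.38031348 205.65575765]]
[[297.70952921  90.79404845]]
[[376.44494342 136.97155033]]
t 2.05 pos [ 0.4574 -0.1955  0.2394] xang -109.2 tilt [ 0.002  0.004 -1.   ] d cm [ 0.89  0.08 15.73] turn -0.007837569940442723 F [-0.47 -1.46 -0.71] w 0.0881 j7 -1.59
```

View pics/w1.png

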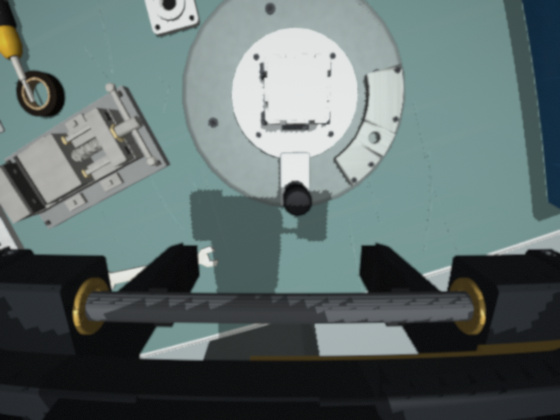

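Knob at (296,197), segment at the right with its hole at (375,137). The arm was still settling when the picture was taken, so I'll re-measure with it still.

```bash
python3 - <<'E'
from h import *
c=snap("wrist")
P,_=cloud(c);k=(np.abs(P[:,2]-.102)<.005)&(np.hypot(P[:,0]-.554,P[:,1]+.237)<.05)
C=np.array(cv2.minAreaRect(P[k][:,:2].astype(np.float32))[0])
r=np.hypot(*(P[:,:2]-C).T);k=(P[:,2]>.104)&(P[:,2]<.117)&(r>.07)&(r<.13)
K=np.array(cv2.minEnclosingCircle(P[k][:,:2].astype(np.float32))[0]);print("C",C,"K",K,P[k].mean(0),k.sum())
# hole: darkest blob near predicted
u,v=proj(c,[.4832,-.315,.034])[0].astype(int); g=cv2.cvtColor(c["img"],cv2.COLOR_RGB2GRAY)[v-12:v+13,u-12:u+13].astype(float)
w=np.clip(np.median(g)-30-g,0,None); yy,xx=np.mgrid[:25,:25]; h=[u-12+(w*xx).sum()/w.sum(),v-12+(w*yy).sum()/w.sum()]; H=onplane(c,[h],.034)[0];print(h,H)
ang=lambda p:np.degrees(np.arctan2(p[1]-C[1],p[0]-C[0]))%360
print("knob ang",ang(K),np.hypot(*(K-C)),"hole",ang(H),np.hypot(*(H[:2]-C)),"delta",ang(H)-ang(K))
delta([K[0],K[1],.12],ang(K)-90)
a=cv2.resize(c["img"][v-50:v+50,u-70:u+70],(700,500),interpolation=cv2.INTER_CUBIC);cv2.imwrite("pics/w2.png",a[:,:,::-1]);print(u,v)
E
```

```text
C [ 0.55584157 -0.23730356] K [ 0.4567515  -0.20436256] [ 0.45763317 -0.20477283  0.1082492 ] 681
[np.float64(369.4729366602687), np.float64(135.0383877159309)] [ 0.48339849 -0.31473111  0.034     ]
knob ang 161.61139176573215 0.1044219865427692 hole 226.90487151593857 0.10603313561034344 delta 65.29347975020642
t 2.1 pos [ 0.4573 -0.1958  0.2394] xang -109.3 tilt [ 0.002  0.004 -1.   ] d cm [ 0.88 -0.23 11.93] turn -0.015826777300901974 F [ 0.68 -0.92 -0.55] w 0.0881 j7 -1.59
369 135
```

View pics/w2.png

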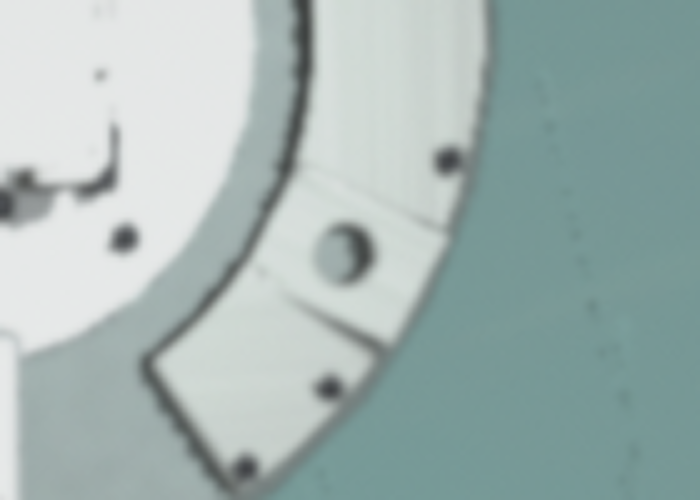

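Hole centre at crop (344,253), full picture (367.8,135.6), so it is about 65° on from home (±1.5°). Descending to the knob now.

```bash
python3 -m creep '[[-1,[0.9,-0.25,4],[0,0,-0.016]],[-1,[0.9,-0.25,8],[0,0,-0.016]],[-1,[0.9,-0.25,11],[0,0,-0.016]],[-1,[0.9,-0.25,11],[0,0,-0.016]]]'
python3 -c "
from h import *
delta([.4568,-.2044,.0785],71.6)"
```

```text
t: 2.6
ee_pos: [0.4546, -0.2056, 0.1277]
tool_rot: [0.0, -0.584, 0.812, 0.003]
contact_force: [-0.1, -0.2, 0.2]
width: 0.0882
t 2.6 pos [ 0.4546 -0.2056  0.1277] xang -108.5 tilt [-0.003  0.005 -1.   ] d cm [-0.16 -0.19  4.92] turn -0.0020737806607378844 F [-0.13 -0.25  0.19] w 0.0882 j7 -1.56
```

```bash
python3 -m creep '[[-1,[-0.15,-0.2,2],[0,0,0]],[-1,[-0.15,-0.2,4],[0,0,0]],[-1,[-0.15,-0.2,4.9],[0,0,0]],[-1,[-0.15,-0.2,4.9],[0,0,0]],[-0.2,[-0.15,-0.2,4.9],[0,0,0]]]' 20
python3 - <<'E'
from h import *
c=snap("wrist"); a=cv2.resize(c["img"],(700,525));cv2.imwrite("pics/w3.png",a[:,:,::-1])
delta([.4568,-.2044,.0785],71.6)
P,_=cloud(c);r=np.hypot(P[:,0]-.4568,P[:,1]+.2044);k=(P[:,2]>.104)&(P[:,2]<.117)&(r<.02);print(cv2.minEnclosingCircle(P[k][:,:2].astype(np.float32)),P[k].mean(0))
E
```

```text
t: 3.22
ee_pos: [0.4575, -0.205, 0.0796]
tool_rot: [0.001, -0.584, 0.812, 0.002]
contact_force: [0.1, 0.1, 0.5]
width: 0.0801
t 3.27 pos [ 0.4575 -0.2049  0.0796] xang -108.5 tilt [-0.001  0.005 -1.   ] d cm [-0.02  0.08  0.11] turn -0.0022765455955674504 F [-0.03  0.13  0.74] w 0.0763 j7 -1.57
((0.4573667049407959, -0.20538857579231262), 0.014424958266317844) [ 0.46325757 -0.20729663  0.10801006]
```

View pics/w3.png

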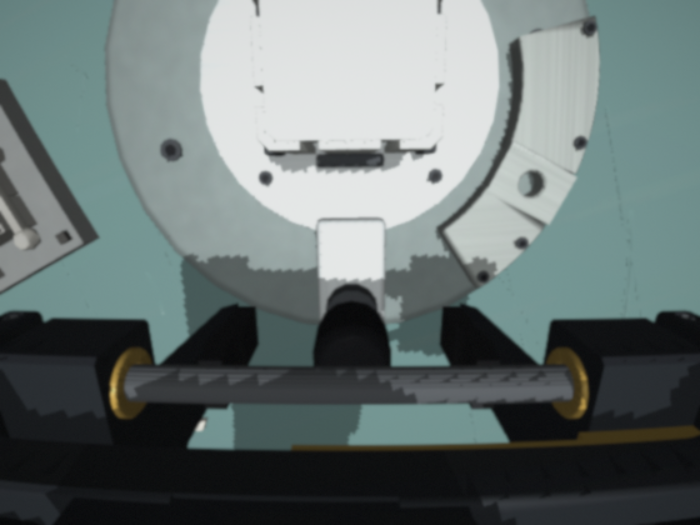

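The knob is centred between the fingers (352,350), with the segment hole at (531,183). Closing.

```bash
python3 -m creep '[[0.3,[0,0,0.1],[0,0,0]],[0.4,[0,0,0.1],[0,0,0]],[0.6,[0,0,0.1],[0,0,0]],[0.6,[0,0,0.1],[0,0,0]]]' 25
python3 - <<'E'
from h import *
c=snap("wrist")
C=np.array([.5558,-.2373]); H=onplane(c,[[424.8,146.4]],.034)[0]
T=T_tool(read_state()); K=T[:2,3]
ang=lambda p:np.degrees(np.arctan2(p[1]-C[1],p[0]-C[0]))%360
print(H,np.hypot(*(H[:2]-C)),ang(H),ang(K),np.hypot(*(K-C)),ang(H)-ang(K)); delta([*K,.0785])
E
```

```text
t: 3.78
ee_pos: [0.4575, -0.2049, 0.0786]
tool_rot: [0.001, -0.584, 0.812, 0.002]
contact_force: [0.4, 0.6, -0.4]
width: 0.0366
[ 0.4844106 -0.3118727  0.034    ] 0.1032353300413137 226.24937210566173 161.75869643518084 0.10348986033558227 64.4906756704809
t 3.83 pos [ 0.4575 -0.2049  0.0786] xang -108.5 tilt [-0.001  0.005 -1.   ] d cm [ 0.   -0.    0.01] turn None F [-0.52 -2.17  0.12] w 0.0321 j7 -1.57
```

```bash
python3 -m creep '[[0.6,[0,0,0],[0,0,0]],[0.6,[0,0,0],[0,0,0]],[0.6,[0,0,-0.2],[0,0,0]],[0.6,[0,0,-0.4],[0,0,0]],[0.6,[0,0,-0.6],[0,0,0]]]' 25
python3 -c "
from h import *
delta([.4568,-.2044,.0785])"
```

```text
t: 4.45
ee_pos: [0.4572, -0.2052, 0.0844]
tool_rot: [0.001, -0.584, 0.812, 0.002]
contact_force: [1.1, -3.8, -7.7]
width: 0.0294
t 4.45 pos [ 0.4572 -0.2052  0.0844] xang -108.5 tilt [-0.002  0.004 -1.   ] d cm [-0.06  0.06  0.59] turn None F [ 1.11 -3.84 -7.71] w 0.0294 j7 -1.57
```

```bash
python3 -m creep '[[0.6,[0,0,-0.2],[0,0,0]],[0.6,[0,0,-0.4],[0,0,0]],[0.6,[0,0,-0.65],[0,0,0]],[0.6,[0,0,-0.65],[0,0,0]]]'
python3 - <<'E'
from h import *
delta([.4568,-.2044,.0785])
C=np.array([.5570,-.2377]); T=T_tool(read_state()); p=T[:2,3]-C
for dg in range(0,62,6):
    a=np.radians(dg); q=C+np.array([[np.cos(a),-np.sin(a)],[np.sin(a),np.cos(a)]])@p
    d=T[:3,:3].T@(np.array([*q,T[2,3]])-T[:3,3])*100; print(dg,d.round(2),-a.round(3))
print(np.hypot(*p))
E
```

```text
t: 4.95
ee_pos: [0.4572, -0.2052, 0.091]
tool_rot: [0.001, -0.584, 0.812, 0.002]
contact_force: [1.9, -3.0, -10.5]
width: 0.029
t 4.95 pos [ 0.4572 -0.2052  0.091 ] xang -108.5 tilt [-0.002  0.004 -1.   ] d cm [-0.06  0.06  1.25] turn None F [  1.95  -3.02 -10.52] w 0.029 j7 -1.57
0 [0. 0. 0.] -0.0
6 [ 1.1  -0.07 -0.  ] -0.105
12 [ 2.18 -0.25 -0.01] -0.209
18 [ 3.24 -0.54 -0.01] -0.314
24 [ 4.26 -0.94 -0.02] -0.419
30 [ 5.24 -1.45 -0.02] -0.524
36 [ 6.15 -2.06 -0.03] -0.628
42 [ 7.   -2.76 -0.03] -0.733
48 [ 7.77 -3.54 -0.04] -0.838
54 [ 8.46 -4.4  -0.04] -0.942
60 [ 9.05 -5.33 -0.05] -1.047
0.10499581784462098
```

```bash
python3 -m creep '[[0.6,[0.73,-0.03,0],[0,0,-0.07]],[0.6,[1.46,-0.1,0],[0,0,-0.14]],[0.6,[2.18,-0.23,0],[0,0,-0.21]],[0.6,[2.89,-0.41,0],[0,0,-0.28]],[0.6,[3.59,-0.63,0],[0,0,-0.35]]]'
cat >> h.py <<'E'
C=np.array([.5570,-.2377])
def swing(angs,K0=None):
    s=read_state(); T=T_tool(s); p=T[:2,3]-C; r=np.hypot(*p); a0=np.degrees(np.arctan2(p[1],p[0]))%360; f=np.array(s["contact_force"]); u=p/r; t=np.array([-u[1],u[0]])
    xa=np.degrees(np.arctan2(T[1,0],T[0,0]))%360
    print("t %.2f swing %.2f r %.4f z %.4f Frad %.1f Ftan %.1f Fz %.1f w %.4f yaw-err %.1f"%(s["t"],a0-162.0,r,T[2,3],f[:2]@u,f[:2]@t,f[2],s["width"],xa-a0-90))
    for A in angs:
        a=np.radians(A+162.0); q=C+.105*np.array([np.cos(a),np.sin(a)])
        d=T[:3,:3].T@(np.array([*q,T[2,3]])-T[:3,3])*100; w=-np.radians(A+162-90+180-xa); print(A,d.round(2).tolist(),round((w+np.pi)%(2*np.pi)-np.pi,3))
E
python3 -c "
from h import *
swing([24,28,32,36,40])"
```

```text
t: 5.58
ee_pos: [0.452, -0.2399, 0.0907]
tool_rot: [-0.002, 0.717, -0.697, -0.003]
contact_force: [2.9, -0.0, -9.4]
width: 0.0293
t 5.58 swing 19.22 r 0.1051 z 0.0907 Frad -2.9 Ftan 0.1 Fz -9.4 w 0.0293 yaw-err 0.4
24 [0.88, -0.04, -0.01] -0.076
28 [1.6, -0.12, -0.01] -0.146
32 [2.32, -0.25, -0.02] -0.215
36 [3.03, -0.43, -0.02] -0.285
40 [3.73, -0.66, -0.02] -0.355
```

```bash
python3 -m creep '[[0.6,[0.88,-0.04,0],[0,0,-0.076]],[0.6,[1.6,-0.12,0],[0,0,-0.146]],[0.6,[2.32,-0.25,0],[0,0,-0.215]],[0.6,[3.03,-0.43,0],[0,0,-0.285]],[0.6,[3.73,-0.66,0],[0,0,-0.355]]]'
python3 -c "
from h import *
swing([44,48,52,56,60])"
```

```text
t: 6.2
ee_pos: [0.4593, -0.2757, 0.0901]
tool_rot: [-0.003, 0.83, -0.558, -0.004]
contact_force: [0.7, 1.7, -10.2]
width: 0.0297
t 6.20 swing 39.27 r 0.1049 z 0.0901 Frad -1.2 Ftan -1.4 Fz -10.2 w 0.0297 yaw-err 0.9
44 [0.87, -0.01, -0.01] -0.068
48 [1.59, -0.08, -0.01] -0.137
52 [2.32, -0.21, -0.02] -0.207
56 [3.03, -0.38, -0.03] -0.277
60 [3.73, -0.61, -0.03] -0.347
```

```bash
python3 -m creep '[[0.6,[0.87,-0.01,-0.05],[0,0,-0.068]],[0.6,[1.59,-0.08,-0.05],[0,0,-0.137]],[0.6,[2.32,-0.21,-0.08],[0,0,-0.207]],[0.6,[3.03,-0.38,-0.08],[0,0,-0.277]],[0.6,[3.65,-0.58,-0.08],[0,0,-0.34]]]'
python3 - <<'E'
from h import *
swing([61,62])
c=snap("wrist"); a=cv2.resize(c["img"],(700,525));cv2.imwrite("pics/w4.png",a[:,:,::-1])
E
```

```text
t: 6.82
ee_pos: [0.4778, -0.3059, 0.0899]
tool_rot: [-0.004, 0.913, -0.409, -0.005]
contact_force: [0.5, 1.3, -9.0]
width: 0.0292
t 6.83 swing 58.73 r 0.1046 z 0.0899 Frad -1.2 Ftan -0.6 Fz -9.0 w 0.0292 yaw-err 1.0
61 [0.42, 0.04, -0.0] -0.022
62 [0.6, 0.04, -0.01] -0.04
```

View pics/w4.png

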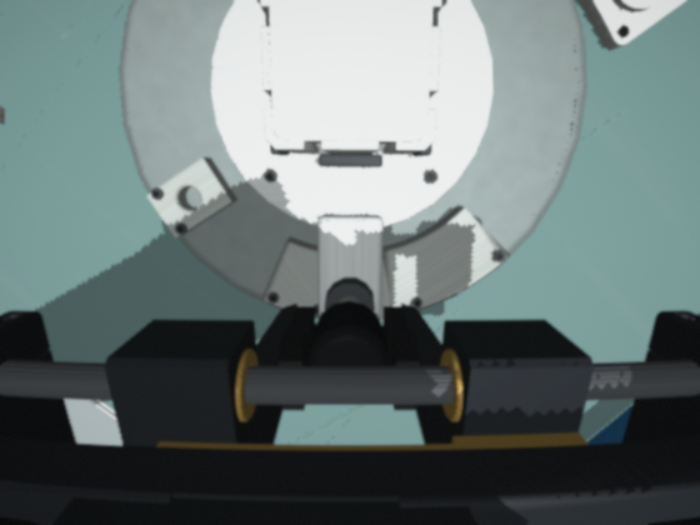

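The turntable followed the hand: its arm lines up with the knob at (350,300), and the home hole is now bare at (190,197). Next I lower the pin onto the face.

```bash
python3 -m creep '[[0.6,[0,0,0.1],[0,0,0]],[0.6,[0,0,0.2],[0,0,0]],[0.6,[0,0,0.24],[0,0,0]],[0.6,[0,0,0.24],[0,0,0]]]'
python3 -c "
from h import *
swing([60,61,62])"
```

```text
t: 7.38
ee_pos: [0.4785, -0.3065, 0.0881]
tool_rot: [-0.004, 0.913, -0.408, -0.004]
contact_force: [-1.1, -0.6, -1.3]
width: 0.0292
t 7.38 swing 59.24 r 0.1044 z 0.0881 Frad 1.3 Ftan -0.3 Fz -1.3 w 0.0292 yaw-err 0.6
60 [0.14, 0.06, -0.0] -0.003
61 [0.32, 0.06, -0.0] -0.02
62 [0.51, 0.05, -0.01] -0.038
```

```bash
cat >> h.py <<'E'
def knobz():
    c=snap("wrist"); P,_=cloud(c); T=T_tool(read_state()); Q=(P-T[:3,3])@T[:3,:3]
    k=(np.abs(Q[:,0])<.012)&(Q[:,1]>-.014)&(Q[:,1]<.014)&(P[:,2]>.095)&(P[:,2]<.135)
    print("knob top n",k.sum(),"z90",np.percentile(P[k,2],90).round(4) if k.sum() else None,"x",np.median(Q[k,0]).round(4) if k.sum() else None)
E
python3 -m creep '[[0.25,[0,0,0],[0,0,0]],[0.25,[0,0,0],[0,0,0]],[0.25,[0,0,0],[0,0,0]]]'
python3 -c "
from h import *
swing([60,61,62,63]);knobz()"
```

```text
t: 7.75
ee_pos: [0.4787, -0.3065, 0.0882]
tool_rot: [-0.004, 0.913, -0.408, -0.004]
contact_force: [-0.1, -0.1, -0.2]
width: 0.0329
t 7.75 swing 59.33 r 0.1042 z 0.0882 Frad 0.2 Ftan -0.0 Fz -0.2 w 0.0329 yaw-err 0.5
60 [0.12, 0.08, -0.0] -0.003
61 [0.31, 0.07, -0.0] -0.02
62 [0.49, 0.07, -0.01] -0.038
63 [0.67, 0.06, -0.01] -0.055
knob top n 2255 z90 0.1188 x -0.0
```

```bash
python3 -m creep '[[0.25,[0.12,0.05,0],[0,0,-0.003]],[0.25,[0.25,0.05,0],[0,0,-0.01]],[0.25,[0.37,0.05,0],[0,0,-0.02]],[0.25,[0.5,0.05,0],[0,0,-0.035]],[0.25,[0.62,0.05,0],[0,0,-0.045]]]'
python3 -c "
from h import *
swing([63,64,65]);knobz()"
```

```text
t: 8.43
ee_pos: [0.481, -0.3095, 0.0875]
tool_rot: [-0.005, 0.922, -0.387, -0.006]
contact_force: [-2.7, 3.7, 0.0]
width: 0.0333
t 8.43 swing 61.37 r 0.1045 z 0.0875 Frad -0.6 Ftan -4.5 Fz 0.0 w 0.0333 yaw-err 1.1
63 [0.3, 0.05, -0.0] -0.008
64 [0.48, 0.05, -0.01] -0.026
65 [0.66, 0.04, -0.01] -0.043
knob top n 2092 z90 0.1178 x -0.0005
```

```bash
python3 -m creep '[[0.25,[0.1,0.03,0],[0,0,0]],[0.25,[0.2,0.03,0],[0,0,-0.005]],[0.25,[0.3,0.03,0],[0,0,-0.008]],[0.25,[0.4,0.03,0],[0,0,-0.015]]]'
python3 -c "
from h import *
swing([64,65,66]);knobz()"
```

```text
t: 8.98
ee_pos: [0.484, -0.3133, 0.0875]
tool_rot: [-0.004, 0.925, -0.379, -0.005]
contact_force: [-1.0, 2.1, 1.7]
width: 0.0328
t 8.97 swing 64.00 r 0.1050 z 0.0875 Frad -0.8 Ftan -2.2 Fz 1.7 w 0.0328 yaw-err -0.6
64 [-0.0, -0.0, 0.0] -0.011
65 [0.18, -0.01, -0.0] -0.028
66 [0.37, -0.01, -0.0] -0.045
knob top n 2135 z90 0.1096 x -0.0005
```

The knob dropped about 8 mm (top at 0.1096, its home height). Backing off, opening and leaving.

```bash
python3 -m creep '[[0.25,[-0.1,0,0],[0,0,0]],[-0.3,[-0.1,0,0],[0,0,0]],[-1,[-0.1,0,0],[0,0,0]],[-1,[-0.1,0,0],[0,0,0]],[-1,[-0.1,0,0],[0,0,0]]]'
python3 -c "
from h import *
swing([64]);knobz()"
```

```text
t: 9.65
ee_pos: [0.4833, -0.3125, 0.0874]
tool_rot: [-0.004, 0.925, -0.379, -0.005]
contact_force: [0.0, -0.4, 0.1]
width: 0.0714
t 9.65 swing 63.43 r 0.1050 z 0.0874 Frad 0.3 Ftan 0.3 Fz 0.1 w 0.0714 yaw-err -0.0
64 [0.1, -0.0, -0.0] -0.01
knob top n 2150 z90 0.1096 x -0.0001
```

```bash
python3 -m creep '[[-1,[0,0,-1.5],[0,0,0]],[-1,[0,0,-4],[0,0,0]],[-1,[0,0,-8],[0,0,0]],[-1,[0,0,-13],[0,0,0]],[-1,[0,0,-16],[0,0,0]]]'
python3 -m creep '[[-1,[0,0,0],[0,0,0]],[-1,[0,0,0],[0,0,0]],[-1,[0,0,0],[0,0,0]]]'
python3 - <<'E'
from h import *
c=snap("wrist"); swing([]); P,_=cloud(c)
k=(np.abs(P[:,2]-.102)<.005)&(np.hypot(*(P[:,:2]-C).T)<.05); rc=cv2.minAreaRect(P[k][:,:2].astype(np.float32)); c0=np.array(rc[0])
r=np.hypot(*(P[:,:2]-c0).T);k=(P[:,2]>.1)&(P[:,2]<.13)&(r>.07)&(r<.13)
K=np.array(cv2.minEnclosingCircle(P[k][:,:2].astype(np.float32))[0]);d=K-c0;print(rc,K,P[k].mean(0),np.percentile(P[k,2],90),np.degrees(np.arctan2(d[1],d[0]))%360)
a=cv2.resize(c["img"],(700,525));cv2.imwrite("pics/w5.png",a[:,:,::-1])
E
```

```text
t: 10.32
ee_pos: [0.4853, -0.3148, 0.2512]
tool_rot: [-0.004, 0.925, -0.379, -0.003]
contact_force: [0.5, -0.8, -1.0]
width: 0.0881
t: 10.7
ee_pos: [0.4845, -0.3144, 0.2499]
tool_rot: [-0.004, 0.925, -0.379, -0.005]
contact_force: [0.1, -0.2, -0.4]
width: 0.0882
t 10.75 swing 64.62 r 0.1055 z 0.2499 Frad -0.8 Ftan 0.6 Fz 0.2 w 0.0878 yaw-err -1.2
((0.555831253528595, -0.2374020218849182), (0.06013134494423866, 0.06006167456507683), 45.31489181518555) [ 0.48298213 -0.31178221] [ 0.48386106 -0.31098129  0.10804773] 0.10963748758274854 225.59580779321362
```

View pics/w5.png

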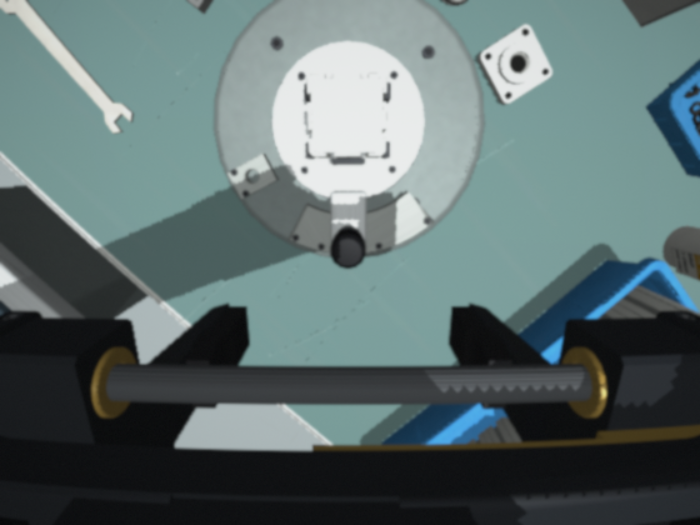

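Pin home: the knob at (348,248) sits at its starting height (0.1080 against 0.1082 m), and the home hole at (252,176) is empty. The table turned 64°, and the hand is clear.

```bash
python3 -c "
from station import workorder; print(workorder.close_job())"
```

```text
the job is handed in; nothing more can be done
None
```

The tube is indexed to its next position: the pin is home in the segment hole, and I've handed the job in at about 10.8 s on the robot's clock.

- **Turn:** I gripped the knob, lifted the pin about 12 mm, and swung the turntable anticlockwise to about 59° with the pin out. I then lowered the pin onto the steel face, loosened the grip so it could drop freely, and crept forward.
- **Feeling for the hole:** The pin dropped by itself at about 64°. The highest sideways force I read was about 4.5 N, which fits the friction expected for a pin rubbing on the face.
- **Pin depth:** After I let go and moved up clear, the knob top measured 0.1080 m, against 0.1082 m when it was in the home hole, so the pin is fully home.
- **Angle:** The tube and the knob each show about 64° of turn. The earlier camera estimates of the hole were 64.5° and 65.3°, about 1° more, which is within measuring error.
- **Surroundings:** I touched none of the bystanders. The last picture shows the spanner and one end cap as before; most of the others were out of view, and I did not check them again.

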